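# Wind a bottle fast in a hand-crank clamp

## Robot

A 7-joint arm with a two-finger parallel gripper is mounted at the origin on a cart in front of the work surface, level with it; the furniture and walls round the work are solid. World frame = base frame: x ahead of the robot, y to its left, z up, the work surface at z = 0. Lengths are in m, angles in rad, forces in N, time in s.
With the tool pointing down it reaches from about 0.375 to 0.925 m from the base axis. Payload 3.1 kg.
Tool frame: the origin (TCP) lies midway between the tips of the shut fingers; the grasp point (between the pads) lies 19 mm behind it; z points along the fingers, y is the line along which they close (so a half turn about z gives the same grasp; the last joint's range is limited). The gripper opens to 85 mm and grips with 20 to 120 N. Pads are 22 mm wide; open, the fingers measure 114 mm over their backs; the gripper's body (76 mm by 85 mm) begins 54 mm behind the grasp point. The pads swing forward as they close: fully open they stand 13 mm farther back than shut.
Start: joints at [1.063, 0.383, 0.044, 1.598, -0.018, 1.161, -0.05], TCP at [0.259, -0.596, 0.231] pointing down, gripper open.
Joint ranges: [-2.61, 2.61], [-0.41, 2.15], [-1.48, 1.57], [0, 2.5], [-1.57, 4.71], [0.05, 1.97], [-2.85, 2.85]. Speed limits (rad/s): [2.79, 2.79, 3.14, 3.14, 3.14, 3.14, 3.14].

## Interface

Orientations are given as a unit quaternion [w, x, y, z].
In Python, from bench import manip gives the robot as it stands.
- The arm moves only by the shell command python3 -m creep 'ROWS' [FORCE]. ROWS is JSON, one flat list of numbers, 7 for each row, row after row: the shift along the tool's x, y, z each as a share of 0.15 m, from -1 to 1, then the turn, a rotation vector about the tool's x, y, z each as a share of 0.5 rad, from -1 to 1, then the closure, from -1 (fully open) to 1 (shut). In form: [dx, dy, dz, ax, ay, az, gripper, dx, dy, dz, ax, ay, az, gripper, ...]. A call has exactly 10 rows; each row is the pose to reach, as a shift and turn from the pose commanded when the call began, along the tool's axes at that moment; what a row does not reach only later rows make up. A row lasts 1/12 s, in which the tool goes at most 41.7 mm and 7.16 degrees, less where a joint would pass 70% of its speed; a pose out of reach is approached as far as the arm can. A call with a number of a shift or a turn outside -1 to 1 is refused whole. A call with a gripper value outside its range is refused whole. The fingers move at their own pace and stop on an object; FORCE is the grip in N (left out, the last holds). Time passes only in rows, so rows that repeat a pose let the fingers close, or fill a call up. It gives the time, the measured TCP pose, the force, the opening and the grip force at its end, in the units of the state.
- manip.get_state(): the state, without advancing time (a new reading comes with each control period).
- manip.read_camera(name): name is "scene" or "top" or "wrist"; returns a dict with "img" (384x512x3 uint8, red, green, blue), "depth" (384x512 float32, m along the optical axis (not along the pixel's ray), 0 where there is no reading), "mtx" (3x3 intrinsics, pixels), "extrinsics" (4x4, takes a point from camera to world coordinates). Camera axes: x right, y down, z forward; pixel columns grow to the right and rows downward; lengths in m; the calibration is good to about 2 mm. A picture is of the moment at which its call begins.
- manip.hand_in(): hands the job in; it is judged then, once.
The state is a dict: "time_s": time; "qpos": joint angles; "dq": joint speeds; "effort": joint torques, N m; "eef_pos": TCP position; "ee_rot": TCP orientation; "wrist_force": force on the tool from outside, world axes, zero at the start; "moment": the same for the moment, N m; "opening": finger opening in m; "gripper_force": force on a finger pad.
Only numpy, scipy, OpenCV 4.12 (cv2) and the standard library are available. Lean on these libraries where they do the work, as an engineer would, in place of code of your own. Each camera call takes 0.05 s, during which the arm holds its last target. There are 200 camera calls.

## Task

Stand the largest of the three small amber bottles at the left upright on the base plate of the hand-crank clamp, in front of its two rubber posts, and let go of it. Then take the crank's revolving handle and wind it clockwise (seen from above), in one go without letting go, until the sliding jaw has pushed the bottle against the posts and the crank has become clearly stiffer, so that the bottle is gripped firmly but not crushed (about 20 N). Let go and leave the bottle clamped; do not disturb the other things.

Things in the scene. Friction and masses are not known exactly. Their poses are not given: they have to be found in the camera images.
- bottle: the bottle to clamp: round amber bottle with a red cap, 46 mm across, 105 mm high, 0.12 kg (may vary by a third); the straight part to grasp reaches up to about 60 mm. Origin at the centre of its underside, z up. It starts in any one of three places left of the clamp, the two smaller amber bottles in the others
- clamp: hand-crank bottle clamp, fixed: plate 130 x 310 x 10 mm, long along its y. Origin under the plate's middle, on the worktop. The jaw slides toward its +y, where two rubber posts (18 mm across, 28 mm apart, top at 65 mm) stand 29 mm beyond the seat. Gear pillar and crank at its -y end (pillar top at 111 mm). At the seat the bottle's -x and +x sides are free for fingers
- seat (a point): point on the plate's top face (10 mm above the worktop) where the centre of the bottle's underside lies when the bottle touches both posts; axes as the clamp. The bottle may be set down up to 15 mm short of it (toward clamp -y): the jaw slides it home. The raised rail (top at 20 mm) ends 55 mm short of it
- pad: black rubber face of the grey sliding jaw, 42 mm wide, 37 to 74 mm above the worktop. Origin on its face, 36 mm above the worktop, which looks to clamp +y, in line with the seat. Starts 118 to 148 mm short of the seat, advances 10 mm per radian of the spindle, stays where it is left. It gives a few mm under load (stiffness not stated): feel the clamping force at the handle
- crank_axis (a point): point on the crank's vertical axis at the height of the middle of the handle, 169 mm above the worktop. The handle goes round it in a level circle of radius 55 mm
- handle: the crank's revolving handle: black upright cylinder, 23 mm across and 56 mm long, spins freely on the end of the crank arm. Origin on its axis at its lower end, 139 mm above the worktop (top 195 mm); the arm lies below it, its upper side 135 mm above the worktop. Starts at any angle round the crank axis
- spindle (a joint): turning of the crank, rad: 0 as found (a stop), grows clockwise seen from above as the jaw closes. The jaw meets the seated bottle between 9.5 and 12.5 rad. Steady friction 0.30 N m (5.5 N at the handle; holds a clamping force up to 30 N when let go); each 10 N of clamping force adds 0.10 N m (1.8 N at the handle)
- drop_a: small amber bottle, 36 mm across, 88 mm high; origin at the underside's centre; leave alone
- drop_b: small amber bottle, 36 mm across, 88 mm high; origin at the underside's centre; leave alone
- pot: white pot 55 mm across, 46 mm high; leave alone
- dishes: stack of white weighing dishes, 68 x 68 x 30 mm; leave alone
- pen: ball pen 145 mm long, lying on the worktop; leave alone
- label_roll: roll of labels 68 mm across, 37 mm high; leave alone
Mind the look-alikes: they are no part of the job. Leave any yellow look-alike of the bottle alone.

How it is judged:
On the way, in this order (a step that is already met when the one before it is completed fails the run):
1. the bottle stands upright on the plate in front of the posts, let go, before the crank is wound (z of bottle in the frame of seat between -0.005 and 0.006 m and angle between bottle's own z axis and vertical below 0.12 rad and y of bottle in the frame of seat between -0.025 and 0.006 m and x of bottle in the frame of seat between -0.012 and 0.012 m and contact force between the fingers and bottle below 0.05 N and value of joint spindle below 0.6 rad), for 0.2 s.
2. the crank is wound one full turn, held by its handle (value of joint spindle above 6.28 rad and contact force between the fingers and handle above 0.3 N).
At the end, for the whole second after the job is handed in: The bottle stands upright (within 0.12 rad) on the plate within 8 mm of the seat point, at rest, and the jaw presses on it with 8 to 35 N (z of bottle in the frame of seat between -0.005 and 0.006 m and angle between bottle's own z axis and vertical below 0.12 rad and horizontal distance between bottle and seat below 0.008 m and contact force between pad and bottle between 8 and 35 N and linear speed of bottle below 0.02 m/s); the robot touches nothing.
It fails at once if the handle is let go between 0.6 and 6 rad of winding (value of joint spindle between 0.6 and 6 rad and contact force between the fingers and handle below 0.01 N).
It fails at once if the jaw presses on the bottle with more than 45 N (contact force between pad and bottle above 45 N).
It fails at once if the bottle is tipped by more than 0.7 rad (angle between bottle's own z axis and vertical above 0.7 rad).
It fails at once if one of the other things is moved by more than 30 mm (distance of any of drop_a, drop_b, pot, dishes, pen, label_roll from where it was at the start of the episode above 0.03 m).
It also fails if it takes over 72 s, if anything falls off the work surface, if the arm or the gripper's body presses on something with over 40 N, if the wrist force passes 120 N, or if a joint passes its speed limit or range.

## Working session

There is one attempt and no reset: what is moved stays moved. The work goes in short steps, Python scripts to look and compute and a shell command to move; the robot and the scene stay as the last step left them, time stands still between calls to the robot, and variables do not carry over. Pictures are saved under pics/ and viewed, at most 10 in all, crops included, and the job is handed in when it is done.

```bash
mkdir -p pics; ls
cat > h.py <<'E'
from bench import manip
import numpy as np, cv2
def cam(n,save=None):
    c=manip.read_camera(n)
    if save: cv2.imwrite('pics/'+save,c['img'][:,:,::-1])
    return c
def pts(c):
    d=c['depth'];v,u=np.mgrid[:d.shape[0],:d.shape[1]]
    p=np.stack([u,v,np.ones_like(u)],-1)@np.linalg.inv(c['mtx']).T*d[...,None]
    return p@c['extrinsics'][:3,:3].T+c['extrinsics'][:3,3]
def ray(c,uv,z):
    r=c['extrinsics'][:3,:3]@np.linalg.inv(c['mtx'])@[uv[0],uv[1],1];o=c['extrinsics'][:3,3]
    return o+r*(z-o[2])/r[2]
E
python3 - <<'E'
from h import *
s=manip.get_state();print({k:np.round(v,3) for k,v in s.items()})
for n in('scene','top'):
    c=cam(n,n+'1.png');print(n,np.round(c['extrinsics'],3).tolist(),c['mtx'].tolist())
E
```

```text
pics
{'time_s': np.float64(0.0), 'qpos': array([ 1.063,  0.384,  0.044,  1.6  , -0.018,  1.161, -0.05 ]), 'dq': array([-0.   , -0.001, -0.001,  0.   , -0.   ,  0.001,  0.001]), 'effort': array([-1.0000e-03, -4.3347e+01,  1.0240e+00, -2.4952e+01,  1.1000e-02,
        1.1000e-02,  0.0000e+00]), 'eef_pos': array([ 0.259, -0.595,  0.23 ]), 'ee_rot': array([-0.001,  0.979,  0.204, -0.   ]), 'wrist_force': array([-0.697, -0.13 , -0.192]), 'moment': array([-0.011,  0.011,  0.007]), 'gripper_force': np.float64(0.0), 'opening': np.float64(0.085)}
scene [[-0.049, -0.537, 0.842, -0.445], [-0.999, 0.044, -0.03, 0.086], [-0.021, -0.843, -0.538, 0.76], [0.0, 0.0, 0.0, 1.0]] [[435.36425632528915, 0.0, 255.83465432670414], [0.0, 435.36425632528915, 196.49613791134297], [0.0, 0.0, 1.0]]
top [[-0.013, -0.994, 0.109, 0.411], [-1.0, 0.012, -0.009, 0.058], [0.008, -0.109, -0.994, 1.308], [0.0, 0.0, 0.0, 1.0]] [[435.30346177955, 0.0, 246.68667406487822], [0.0, 435.30346177955, 199.38943387471107], [0.0, 0.0, 1.0]]
```

View pics/scene1.png

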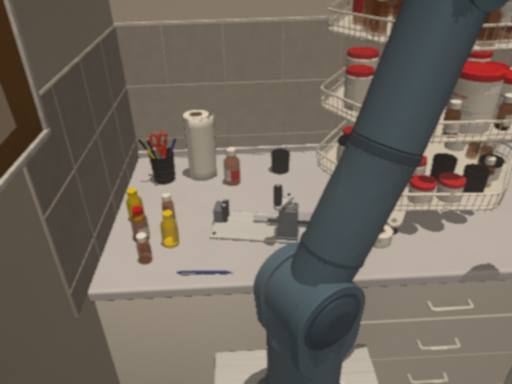

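View pics/top1.png

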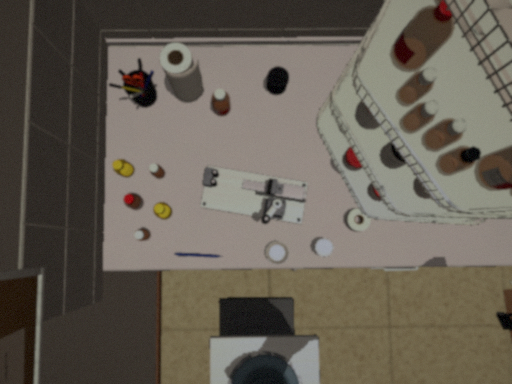

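The red-capped target is at top px (131,200), with white-capped drops at (156,170) and (141,234) and yellow decoys at (122,168) and (162,210). The clamp spans (205,168) to (305,220), with its posts at the left end. I'll zoom in and take depth points.

Run:
```python
from h import *
c=cam('top');P=pts(c)
im=c['img'][140:260,110:320,::-1]
cv2.imwrite('pics/topcrop.png',cv2.resize(im,None,fx=3.7,fy=3.7,interpolation=cv2.INTER_CUBIC))
for n,uv in dict(red=(131,200),drop1=(156,168),drop2=(141,234),y1=(122,166),y2=(162,210),plate=(230,200),post=(209,174)).items():print(n,np.round(P[uv[1],uv[0]],3))
# plate mask: points 5-15mm height
for lo,hi in((.006,.015),(.05,.07),(.125,.15),(.18,.2)):
    m=(P[...,2]>lo)&(P[...,2]<hi);m[:, :185]=0;m[:,320:]=0;m[:150]=0;m[228:]=0
    k=max(1,0);n,l,st,ce=cv2.connectedComponentsWithStats(m.astype(np.uint8))
    for i in range(1,n):
        if st[i,4]>8:
            q=P[l==i];print(lo,hi,st[i],np.round(q.mean(0),3),np.round(cv2.minAreaRect(q[:,:2].astype(np.float32)),3) if 0 else [np.round(t,3) for t in cv2.minAreaRect((q[:,:2]*1000).astype(np.float32))])
```

```text
red [0.545 0.369 0.101]
drop1 [0.638 0.303 0.086]
drop2 [0.451 0.343 0.089]
y1 [0.643 0.398 0.093]
y2 [0.516 0.282 0.102]
plate [0.552 0.096 0.005]
post [0.624 0.155 0.053]
0.006 0.015 [ 200  166  108   52 2134] [0.575 0.07  0.01 ] [array([568.535,  24.868]), array([309.017, 129.796]), np.float64(79.753)]
0.006 0.015 [304 193   3   7   9] [ 0.561 -0.129  0.01 ] [array([ 561.303, -129.254]), array([ 3.329, 18.99 ]), np.float64(79.927)]
0.006 0.015 [282 199  23  25 375] [ 0.515 -0.093  0.01 ] [array([515.818, -93.476]), array([57.906, 69.132]), np.float64(77.459)]
0.05 0.07 [202 167  16  19 199] [0.617 0.155 0.057] [array([617.115, 153.137]), array([39.181, 51.901]), np.float64(78.081)]
0.05 0.07 [266 192   9   3  11] [ 0.565 -0.02   0.061] [array([565.216, -20.913]), array([23.591,  3.513]), np.float64(74.016)]
0.125 0.15 [265 199  17  19 140] [ 0.517 -0.026  0.136] [array([516.031, -23.049]), array([23.27 , 53.657]), np.float64(47.14)]
0.18 0.2 [262 214   8   9  58] [0.484 0.    0.194] [array([4.84592e+02, 1.68000e-01]), array([18.267, 20.807]), np.float64(88.894)]
```

View pics/topcrop.png

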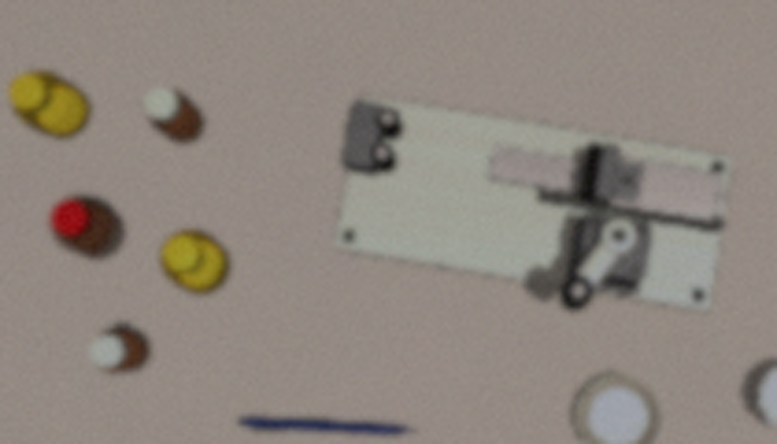

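The crop shows the red cap at crop (70,217) and the posts at (388,122) and (380,157). The jaw pad is at about (590,170), the crank axis at (619,237) and the handle top at (575,292). Next I'll triangulate these across the two views.

```bash
cat >> h.py <<'E'
from scipy.spatial.transform import Rotation as R
def tri(c1,a,c2,b):
    o=[c['extrinsics'][:3,3] for c in(c1,c2)]
    d=[c['extrinsics'][:3,:3]@np.linalg.inv(c['mtx'])@[u,v,1] for c,(u,v) in((c1,a),(c2,b))]
    d=[x/np.linalg.norm(x) for x in d];A=np.stack([d[0],-d[1]],1);t=np.linalg.lstsq(A,o[1]-o[0],rcond=None)[0]
    p,q=o[0]+t[0]*d[0],o[1]+t[1]*d[1];return (p+q)/2,np.linalg.norm(p-q)
def go(p,yaw=None):
    """shares of shift/turn to world p; yaw = direction of tool y in degrees, tool down"""
    s=manip.get_state();w,x,y,z=s['ee_rot'];r=R.from_quat([x,y,z,w])
    print('at',np.round(s['eef_pos'],4),'t',s['time_s'],'d',np.round(r.inv().apply(np.array(p)-s['eef_pos'])/.15,3),end=' ')
    if yaw is not None:
        a=np.radians(yaw);Y=np.array([np.cos(a),np.sin(a),0]);Z=np.array([0,0,-1]);X=np.cross(Y,Z)
        print('rot',np.round((r.inv()*R.from_matrix(np.stack([X,Y,Z],1))).as_rotvec()/.5,3),end='')
    print()
E
python3 - <<'E'
from h import *
t=cam('top');s=cam('scene');P=pts(t)
def red(c,u0,u1,v0,v1):
    h=cv2.cvtColor(c['img'],cv2.COLOR_RGB2HSV);m=((h[...,0]<6)|(h[...,0]>173))&(h[...,1]>170)&(h[...,2]>90)
    k=np.zeros_like(m);k[v0:v1,u0:u1]=1;v,u=np.nonzero(m&k);return (u.mean(),v.mean()),len(u)
a,na=red(t,115,150,185,215);b,nb=red(s,125,155,195,225);print(a,na,b,nb,tri(t,a,s,b),ray(t,a,.105))
for z in(.105,):print(ray(t,a,z))
f=lambda x,y:(110+(x+.5)/3.7-.5,140+(y+.5)/3.7-.5)
for n,xy,z in(('post1',(388,122),.065),('post2',(380,157),.065),('axis',(619,237),.14),('handle',(575,292),.195),('padtop',(590,170),.074)):print(n,np.round(ray(t,f(*xy),z),4))
E
```

```text
(np.float64(128.88059701492537), np.float64(198.7910447761194)) 67 (np.float64(137.02857142857144), np.float64(210.7)) 70 (array([0.5494741 , 0.37551949, 0.09572751]), np.float64(0.0014082894073122287)) [0.54835163 0.37381125 0.105     ]
[0.54835163 0.37381125 0.105     ]
post1 [0.6261 0.1386 0.065 ]
post2 [0.5986 0.145  0.065 ]
axis [ 0.5263 -0.0342  0.14  ]
handle [0.483  0.0015 0.195 ]
padtop [ 0.5852 -0.018   0.074 ]
```

```bash
cat >> h.py <<'E'
def plan(W):
    """W: (x,y,z,yaw deg of tool y); shares per leg, tool down"""
    s=manip.get_state();w,x,y,z=s['ee_rot'];r=R.from_quat([x,y,z,w]);p=s['eef_pos']
    for q in W:
        a=np.radians(q[3]);Y=np.array([np.cos(a),np.sin(a),0]);Z=np.array([0,0,-1])
        n=R.from_matrix(np.stack([np.cross(Y,Z),Y,Z],1))
        print(q,np.round(r.inv().apply(np.array(q[:3])-p)/.15,3),np.round((r.inv()*n).as_rotvec()/.5,3));r,p=n,np.array(q[:3])
E
python3 - <<'E'
from h import *
plan([(.29,-.47,.30,-66),(.38,-.36,.31,-66),(.43,-.24,.31,-66),(.45,-.12,.31,-38),(.45,.02,.31,-10),(.48,.16,.31,-10),(.53,.28,.29,-10),(.545,.36,.25,-10)])
E
```

```text
(0.29, -0.47, 0.3, -66) [ 0.525 -0.687 -0.462] [-0.003  0.    -0.018]
(0.38, -0.36, 0.31, -66) [ 0.846 -0.426 -0.067] [0. 0. 0.]
(0.43, -0.24, 0.31, -66) [ 0.63  -0.595  0.   ] [0. 0. 0.]
(0.45, -0.12, 0.31, -38) [ 0.447 -0.677  0.   ] [ 0.     0.    -0.977]
(0.45, 0.02, 0.31, -10) [ 0.735 -0.575  0.   ] [ 0.     0.    -0.977]
(0.48, 0.16, 0.31, -10) [0.954 0.035 0.   ] [0. 0. 0.]
(0.53, 0.28, 0.29, -10) [0.846 0.189 0.133] [0. 0. 0.]
(0.545, 0.36, 0.25, -10) [0.543 0.006 0.267] [0. 0. 0.]
```

```bash
python3 -m creep '[0.1,-0.15,-0.1,0,0,0,-1, 0.25,-0.35,-0.25,0,0,0,-1, 0.4,-0.6,-0.4,0,0,0,-1, 0.47,-0.71,-0.46,0,0,0,-1, 0.47,-0.71,-0.46,0,0,0,-1, 0.47,-0.71,-0.46,0,0,0,-1, 0.47,-0.71,-0.46,0,0,0,-1, 0.47,-0.71,-0.46,0,0,0,-1, 0.47,-0.71,-0.46,0,0,0,-1, 0.47,-0.71,-0.46,0,0,0,-1]'
python3 -m creep '[0.1,-0.08,0,0,0,0,-1, 0.3,-0.22,-0.03,0,0,0,-1, 0.5,-0.38,-0.07,0,0,0,-1, 0.66,-0.51,-0.07,0,0,0,-1, 0.66,-0.51,-0.07,0,0,0,-1, 0.66,-0.51,-0.07,0,0,0,-1, 0.66,-0.51,-0.07,0,0,0,-1, 0.66,-0.51,-0.07,0,0,0,-1, 0.66,-0.51,-0.07,0,0,0,-1, 0.66,-0.51,-0.07,0,0,0,-1]'
python3 -m creep '[0.1,-0.1,0,0,0,0,-1, 0.25,-0.3,0,0,0,0,-1, 0.4,-0.5,0,0,0,0,-1, 0.51,-0.65,0,0,0,0,-1, 0.51,-0.65,0,0,0,0,-1, 0.51,-0.65,0,0,0,0,-1, 0.51,-0.65,0,0,0,0,-1, 0.51,-0.65,0,0,0,0,-1, 0.51,-0.65,0,0,0,0,-1, 0.51,-0.65,0,0,0,0,-1]'
python3 - <<'E'
from h import *
plan([(.42,-.12,.31,-38),(.43,.02,.31,-10),(.47,.16,.31,-10),(.52,.28,.29,-10)]);print(manip.get_state()['qpos'])
E
```

```text
time_s: 1.08
eef_pos: [0.2802, -0.4712, 0.2991]
ee_rot: [-0.001, 0.979, 0.202, -0.0]
wrist_force: [0.2, 0.3, -0.1]
opening: 0.0854
gripper_force: 0.0
time_s: 1.92
eef_pos: [0.3406, -0.362, 0.3105]
ee_rot: [-0.0, 0.979, 0.202, -0.0]
wrist_force: [-0.1, -0.4, -0.1]
opening: 0.0852
gripper_force: 0.0
time_s: 2.75
eef_pos: [0.3724, -0.2421, 0.3106]
ee_rot: [-0.0, 0.979, 0.202, -0.0]
wrist_force: [-1.0, -0.4, 0.0]
opening: 0.0853
gripper_force: 0.0
(0.42, -0.12, 0.31, -38) [ 0.614 -0.622  0.005] [-1.000e-03 -0.000e+00 -1.001e+00]
(0.43, 0.02, 0.31, -10) [ 0.777 -0.522  0.   ] [ 0.     0.    -0.977]
(0.47, 0.16, 0.31, -10) [0.965 0.101 0.   ] [0. 0. 0.]
(0.52, 0.28, 0.29, -10) [0.846 0.189 0.133] [0. 0. 0.]
[ 0.72711075 -0.07117043 -0.23045502  1.95464373 -0.01735183  1.2566028
 -0.66109355]
```

```bash
python3 -m creep '[0.1,-0.1,0,0,0,-0.15,-1, 0.2,-0.2,0,0,0,-0.3,-1, 0.3,-0.3,0,0,0,-0.5,-1, 0.4,-0.4,0,0,0,-0.7,-1, 0.5,-0.5,0,0,0,-0.9,-1, 0.61,-0.62,0,0,0,-1,-1, 0.61,-0.62,0,0,0,-1,-1, 0.61,-0.62,0,0,0,-1,-1, 0.61,-0.62,0,0,0,-1,-1, 0.61,-0.62,0,0,0,-1,-1]'
python3 -m creep '[0.1,-0.07,0,0,0,-0.15,-1, 0.25,-0.17,0,0,0,-0.35,-1, 0.4,-0.27,0,0,0,-0.55,-1, 0.55,-0.37,0,0,0,-0.75,-1, 0.7,-0.47,0,0,0,-0.9,-1, 0.78,-0.52,0,0,0,-0.98,-1, 0.78,-0.52,0,0,0,-0.98,-1, 0.78,-0.52,0,0,0,-0.98,-1, 0.78,-0.52,0,0,0,-0.98,-1, 0.78,-0.52,0,0,0,-0.98,-1]'
python3 -m creep '[0.15,0.01,0,0,0,0,-1, 0.35,0.03,0,0,0,0,-1, 0.55,0.05,0,0,0,0,-1, 0.75,0.08,0,0,0,0,-1, 0.97,0.1,0,0,0,0,-1, 0.97,0.1,0,0,0,0,-1, 0.97,0.1,0,0,0,0,-1, 0.97,0.1,0,0,0,0,-1, 0.97,0.1,0,0,0,0,-1, 0.97,0.1,0,0,0,0,-1]'
python3 - <<'E'
from h import *
c=cam('wrist','w1.png');print(np.round(c['extrinsics'],3).tolist());print(manip.get_state()['qpos'])
plan([(.49,.28,.31,-10)])
E
```

```text
time_s: 3.58
eef_pos: [0.4193, -0.1207, 0.3106]
ee_rot: [-0.0, 0.899, 0.438, -0.0]
wrist_force: [-0.4, 0.0, 0.6]
opening: 0.0848
gripper_force: 0.0
time_s: 4.42
eef_pos: [0.4299, 0.0188, 0.3106]
ee_rot: [-0.0, 0.766, 0.642, -0.0]
wrist_force: [-0.3, 0.6, -0.2]
opening: 0.0853
gripper_force: 0.0
time_s: 5.25
eef_pos: [0.4697, 0.1598, 0.3106]
ee_rot: [0.0, 0.766, 0.643, -0.0]
wrist_force: [0.1, -0.3, -0.1]
opening: 0.0858
gripper_force: 0.0
[[0.985, -0.166, -0.051, 0.483], [-0.174, -0.943, -0.282, 0.232], [-0.001, 0.287, -0.958, 0.453], [0.0, 0.0, 0.0, 1.0]]
[ 0.26067652  0.06666829 -0.69290511  1.83208615  0.0454838   1.25886715
 -0.6193833 ]
(0.49, 0.28, 0.31, -10) [ 0.811 -0.005  0.004] [0.    0.002 0.001]
```

View pics/w1.png

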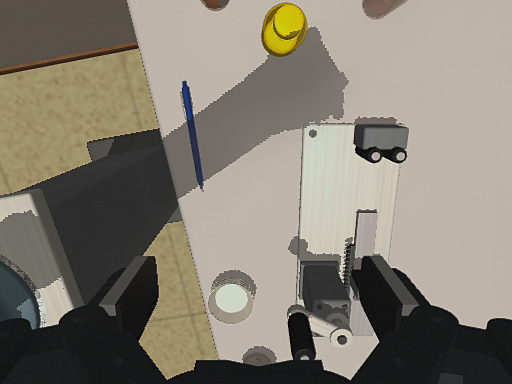

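The wrist view shows the post tops at (376,156) and (400,156), the rail end at (367,211), the handle top near (294,312) and the crank hub at (342,340).

```bash
python3 - <<'E'
from h import *
c=cam('wrist');P=pts(c)
print([np.round(P[v,u],4) for u,v in((376,156),(400,156),(367,214),(342,340),(380,130),(320,200))])
a,b=ray(c,(376,156),.065),ray(c,(400,156),.065);print(a,b)
m=(P[...,2]>.006)&(P[...,2]<.014);m[:,:290]=0;m[:,410:]=0;m[:118]=0;m[260:]=0
q=P[m];
# plate edges in clamp frame
for th in(79,80,81):
    t=np.radians(th);y=np.array([np.cos(t),np.sin(t)]);x=np.array([y[1],-y[0]]);X=q[:,:2]@x;Y=q[:,:2]@y
    print(th,np.percentile(X,[.5,99.5]),np.percentile(Y,[99.8]),q[:,2].mean())
y=np.array([.178,.984]);mid=(a+b)/2;print('seat',mid[:2]-.029*y,'rail',ray(c,(367,211),.02)[:2]+.055*y)
m=(P[...,2]>.18)&(P[...,2]<.2);v,u=np.nonzero(m);m=(u>270)&(u<330)&(v>290);print('handle top',P[v[m],u[m]].mean(0),m.sum())
m=(P[...,2]>.12)&(P[...,2]<.145);v,u=np.nonzero(m);m=(u>320)&(u<360)&(v>290);print('hub',ray(c,(342,340),.138))
print(tri(c,(388,156),cam('top'),((214.9+212.7)/2,(173+182.4)/2)))
E
python3 -m creep '[0.15,0,0,0,0,0,-1, 0.35,0,0,0,0,0,-1, 0.55,0,0,0,0,0,-1, 0.7,0,0,0,0,0,-1, 0.81,0,0,0,0,0,-1, 0.81,0,0,0,0,0,-1, 0.81,0,0,0,0,0,-1, 0.81,0,0,0,0,0,-1, 0.81,0,0,0,0,0,-1, 0.81,0,0,0,0,0,-1]'
python3 - <<'E'
from h import *
c=cam('wrist','w2.png')
E
```

```text
[array([0.6017, 0.144 , 0.0669]), array([0.6282, 0.1394, 0.0674]), array([0.5986, 0.0569, 0.0193]), array([ 0.5273, -0.034 ,  0.1404]), array([0.6119, 0.1705, 0.0559]), array([0.5404, 0.0841, 0.0098])]
[0.60228442 0.14352764 0.065     ] [0.62914484 0.13880032 0.065     ]
79 [0.48752617 0.61603157] [0.28721044] 0.009665869618046354
80 [0.49108455 0.61884345] [0.27705492] 0.009665869618046354
81 [0.49369271 0.62167205] [0.26789648] 0.009665869618046354
seat [0.61055263 0.11262798] rail [0.60850462 0.11557134]
handle top [0.48376775 0.00547656 0.19089458] 491
hub [ 0.52765252 -0.0360905   0.138     ]
(array([0.61219553, 0.14141806, 0.07004484]), np.float64(0.003967730543394104))
time_s: 6.23
eef_pos: [0.4906, 0.2799, 0.3108]
ee_rot: [0.001, 0.766, 0.643, -0.0]
wrist_force: [0.6, 0.9, -0.1]
opening: 0.0855
gripper_force: 0.0
```

View pics/w2.png

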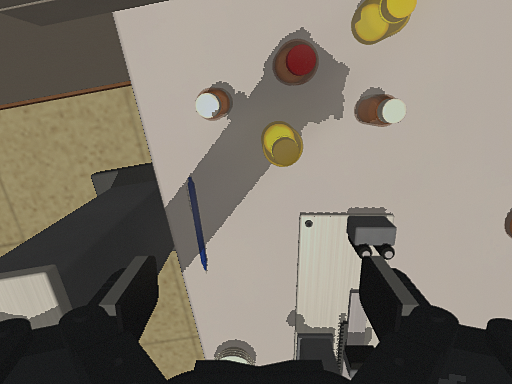

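The red cap is at (301,59), ringed by the drops at (208,104) and (392,111) and the yellow decoys at (284,146) and (390,12).

Run:
```python
from h import *
c=cam('wrist');P=pts(c);h=cv2.cvtColor(c['img'],cv2.COLOR_RGB2HSV)
m=((h[...,0]<6)|(h[...,0]>173))&(h[...,1]>180);m[100:]=0;m[:,:270]=0;m[:,330:]=0
m&=P[...,2]>.098;v,u=np.nonzero(m);print(len(u),P[m].mean(0),P[m][:,2].max(),ray(c,(u.mean(),v.mean()),.105))
t=cam('top');print(tri(c,(u.mean(),v.mean()),t,(128.88,198.79)))
k=(P[...,2]>.02)&(P[...,2]<.11);k[95:]=0;k[:,:265]=0;k[:,330:]=0
q=P[k];
for lo in(.02,.04,.06,.09):
    s=q[(q[:,2]>lo)&(q[:,2]<lo+.015)];print(lo,len(s),[np.round(x,3) for x in cv2.minEnclosingCircle((s[:,:2]*1000).astype(np.float32))] if len(s) else '')
plan([(.549,.374,.16,-10),(.549,.374,.035,-10)])
```

```text
275 [0.54501858 0.3724085  0.10475806] 0.4531391753084409 [0.5449826 0.3724279 0.105    ]
(array([0.54596907, 0.37214224, 0.11099486]), np.float64(0.0033837675243466566))
0.02 26 [array([535.646, 373.137]), np.float64(18.114)]
0.04 46 [array([536.684, 374.447]), np.float64(19.336)]
0.06 599 [array([548.12 , 377.898]), np.float64(22.91)]
0.09 703 [array([548.799, 377.014]), np.float64(13.913)]
(0.549, 0.374, 0.16, -10) [0.68  0.277 1.006] [0.001 0.001 0.004]
(0.549, 0.374, 0.035, -10) [0.    0.    0.833] [0. 0. 0.]
```

```bash
python3 -m creep '[0.15,0.06,0.1,0,0,0,-1, 0.35,0.14,0.25,0,0,0,-1, 0.55,0.2,0.4,0,0,0,-1, 0.68,0.265,0.55,0,0,0,-1, 0.68,0.265,0.7,0,0,0,-1, 0.68,0.265,0.85,0,0,0,-1, 0.68,0.265,0.87,0,0,0,-1, 0.68,0.265,0.87,0,0,0,-1, 0.68,0.265,0.87,0,0,0,-1, 0.68,0.265,0.87,0,0,0,-1]'
python3 - <<'E'
from h import *
c=cam('wrist','w3.png')
P=pts(c);h=cv2.cvtColor(c['img'],cv2.COLOR_RGB2HSV)
m=((h[...,0]<6)|(h[...,0]>173))&(h[...,1]>180)&(P[...,2]>.1)&(P[...,2]<.11)
if m.any(): v,u=np.nonzero(m);print(len(u),P[m].mean(0),[x for x in cv2.minEnclosingCircle((P[m][:,:2]*1000).astype(np.float32))])
plan([(.547,.374,.034,-10)])
E
```

```text
time_s: 7.22
eef_pos: [0.5478, 0.376, 0.1827]
ee_rot: [0.0, 0.765, 0.644, 0.002]
wrist_force: [0.8, -0.5, 0.4]
opening: 0.0854
gripper_force: 0.0
1025 [0.54997129 0.37632643 0.10362859] [(549.36669921875, 376.8106689453125), 13.72046947479248]
(0.547, 0.374, 0.034, -10) [-0.018 -0.006  0.992] [ 0.006 -0.006  0.006]
```

View pics/w3.png

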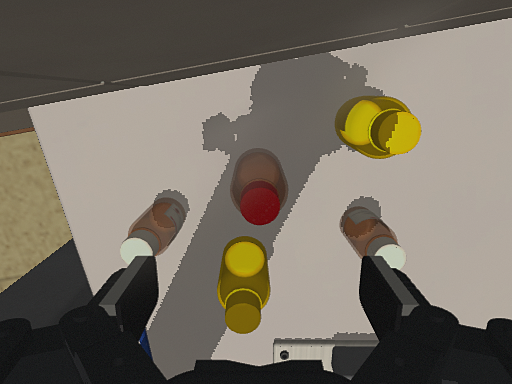

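The cap at (260,203) is centred between the fingers, with clear room on both sides, so I'll descend and grip.

```bash
python3 -m creep '[0,0.01,0.1,0,0,0,-1, 0,0.01,0.25,0,0,0,-1, 0,0.01,0.4,0,0,0,-1, 0,0.01,0.55,0,0,0,-1, 0,0.01,0.7,0,0,0,-1, 0,0.01,0.8,0,0,0,-1, 0,0.01,0.9,0,0,0,-1, 0,0.01,0.98,0,0,0,-1, 0,0.01,0.98,0,0,0,-1, 0,0.01,0.98,0,0,0,-1]' 30
python3 -m creep '[0,0,0,0,0,0,1, 0,0,0,0,0,0,1, 0,0,0,0,0,0,1, 0,0,0,0,0,0,1, 0,0,0,0,0,0,1, 0,0,0,0,0,0,1, 0,0,0,0,0,0,1, 0,0,0,0,0,0,1, 0,0,0,0,0,0,1, 0,0,0,0,0,0,1]' 30
```

```text
time_s: 8.1
eef_pos: [0.5481, 0.3751, 0.0329]
ee_rot: [-0.0, 0.765, 0.644, -0.0]
wrist_force: [-0.2, -0.3, 0.7]
opening: 0.0854
gripper_force: 0.0
time_s: 8.93
eef_pos: [0.5489, 0.376, 0.0348]
ee_rot: [0.0, 0.765, 0.644, 0.001]
wrist_force: [-0.6, -0.0, 5.4]
opening: 0.0444
gripper_force: 31.2
```

```bash
python3 -m creep '[0,0,-0.05,0,0,0,1, 0,0,-0.15,0,0,0,1, 0,0,-0.28,0,0,0,1, 0,0,-0.42,0,0,0,1, 0,0,-0.56,0,0,0,1, 0,0,-0.7,0,0,0,1, 0,0,-0.82,0,0,0,1, 0,0,-0.92,0,0,0,1, 0,0,-1,0,0,0,1, 0,0,-1,0,0,0,1]' 30
python3 - <<'E'
from h import *
plan([(.58,.24,.19,-10),(.6085,.105,.17,-10)])
E
```

```text
time_s: 9.77
eef_pos: [0.5495, 0.3765, 0.187]
ee_rot: [0.0, 0.765, 0.644, 0.003]
wrist_force: [-0.5, 0.6, -0.0]
opening: 0.0447
gripper_force: 30.9
(0.58, 0.24, 0.19, -10) [-0.862  0.355 -0.022] [ 0.008 -0.008  0.007]
(0.6085, 0.105, 0.17, -10) [-0.853  0.343  0.133] [0. 0. 0.]
```

```bash
python3 -m creep '[-0.05,0.02,0,0,0,0,1, -0.13,0.05,0,0,0,0,1, -0.25,0.1,0,0,0,0,1, -0.38,0.16,0,0,0,0,1, -0.5,0.2,0,0,0,0,1, -0.62,0.25,0,0,0,0,1, -0.73,0.3,0,0,0,0,1, -0.81,0.33,0,0,0,0,1, -0.86,0.355,0,0,0,0,1, -0.86,0.355,0,0,0,0,1]' 30
python3 -m creep '[-0.05,0.02,0,0,0,0,1, -0.13,0.05,0,0,0,0,1, -0.25,0.1,0.02,0,0,0,1, -0.38,0.16,0.04,0,0,0,1, -0.5,0.2,0.06,0,0,0,1, -0.62,0.25,0.08,0,0,0,1, -0.73,0.3,0.1,0,0,0,1, -0.81,0.33,0.12,0,0,0,1, -0.855,0.343,0.13,0,0,0,1, -0.855,0.343,0.13,0,0,0,1]' 30
python3 - <<'E'
from h import *
plan([(.6085,.105,.0468,-10)])
c=cam('wrist','w4.png');P=pts(c);m=(P[...,2]>.058)&(P[...,2]<.07);v,u=np.nonzero(m)
n,l,st,ce=cv2.connectedComponentsWithStats(m.astype(np.uint8))
for i in range(1,n):
    if st[i,4]>30: print(st[i],P[l==i].mean(0))
E
```

```text
time_s: 10.6
eef_pos: [0.5795, 0.2348, 0.182]
ee_rot: [0.001, 0.766, 0.642, -0.001]
wrist_force: [-0.1, -0.3, -0.0]
opening: 0.0446
gripper_force: 30.8
time_s: 11.43
eef_pos: [0.6076, 0.1013, 0.163]
ee_rot: [0.0, 0.766, 0.643, -0.001]
wrist_force: [0.5, -0.5, -1.8]
opening: 0.0443
gripper_force: 30.8
(0.6085, 0.105, 0.0468, -10) [0.027 0.002 0.775] [-0.002  0.003  0.001]
[227 130  26  26 505] [0.60165234 0.14456577 0.06544246]
[267 130  25  26 507] [0.62867139 0.13967282 0.06536268]
[194 334  21  13 180] [ 0.54237912 -0.01120883  0.06442348]
```

View pics/w4.png

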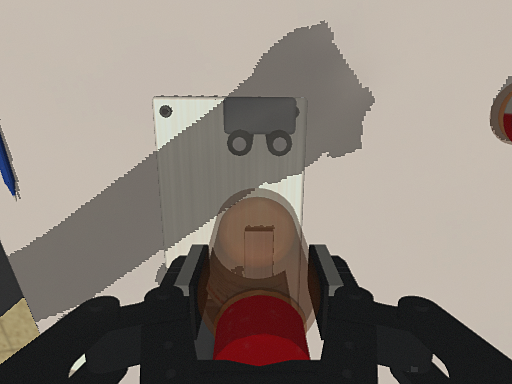

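The bottle hangs straight. The posts at (239,143) and (279,143) put the seat at (0.610,0.1136).

```bash
python3 -m creep '[0.03,0,0.1,0,0,0,1, 0.03,0,0.2,0,0,0,1, 0.03,0,0.3,0,0,0,1, 0.03,0,0.4,0,0,0,1, 0.03,0,0.5,0,0,0,1, 0.03,0,0.58,0,0,0,1, 0.03,0,0.65,0,0,0,1, 0.03,0,0.7,0,0,0,1, 0.03,0,0.72,0,0,0,1, 0.03,0,0.72,0,0,0,1]' 30
python3 - <<'E'
from h import *
plan([(.6086,.1057,.0448,-10)])
E
```

```text
time_s: 12.32
eef_pos: [0.6078, 0.1082, 0.0548]
ee_rot: [-0.0, 0.765, 0.644, -0.001]
wrist_force: [-0.0, 0.0, -1.0]
opening: 0.0447
gripper_force: 31.7
(0.6086, 0.1057, 0.0448, -10) [-0.015  0.008  0.067] [-0.003  0.001  0.007]
```

```bash
python3 -m creep '[-0.01,0.005,0.015,0,0,0,1, -0.01,0.005,0.03,0,0,0,1, -0.01,0.005,0.04,0,0,0,1, -0.01,0.005,0.05,0,0,0,1, -0.01,0.005,0.055,0,0,0,1, -0.01,0.005,0.06,0,0,0,1, -0.01,0.005,0.065,0,0,0,1, -0.01,0.005,0.065,0,0,0,1, -0.01,0.005,0.065,0,0,0,1, -0.01,0.005,0.065,0,0,0,1]' 30
```

```text
time_s: 13.15
eef_pos: [0.6089, 0.1067, 0.0461]
ee_rot: [0.0, 0.765, 0.644, 0.0]
wrist_force: [-0.5, 0.9, -0.3]
opening: 0.0442
gripper_force: 31.7
```

```bash
python3 -m creep '[0,0,0.005,0,0,0,1, 0,0,0.01,0,0,0,1, 0,0,0.012,0,0,0,1, 0,0,0.012,0,0,0,1, 0,0,0.012,0,0,0,1, 0,0,0.012,0,0,0,1, 0,0,0.012,0,0,0,1, 0,0,0.012,0,0,0,1, 0,0,0.012,0,0,0,1, 0,0,0.012,0,0,0,1]' 30
```

```text
time_s: 13.98
eef_pos: [0.609, 0.1068, 0.0447]
ee_rot: [0.0, 0.765, 0.644, 0.0]
wrist_force: [-2.9, 0.2, 5.8]
opening: 0.0445
gripper_force: 32.3
```

Contact shows at 5.8 N with z as expected, so I'll open and then rise.

```bash
python3 -m creep '[0,0,-0.005,0,0,0,0.5, 0,0,-0.005,0,0,0,0, 0,0,-0.005,0,0,0,-1, 0,0,-0.005,0,0,0,-1, 0,0,-0.005,0,0,0,-1, 0,0,-0.005,0,0,0,-1, 0,0,-0.005,0,0,0,-1, 0,0,-0.005,0,0,0,-1, 0,0,-0.005,0,0,0,-1, 0,0,-0.005,0,0,0,-1]' 30
python3 -m creep '[0,0,-0.05,0,0,0,-1, 0,0,-0.15,0,0,0,-1, 0,0,-0.3,0,0,0,-1, 0,0,-0.45,0,0,0,-1, 0,0,-0.6,0,0,0,-1, 0,0,-0.8,0,0,0,-1, 0,0,-1,0,0,0,-1, 0,0,-1,0,0,0,-1, 0,0,-1,0,0,0,-1, 0,0,-1,0,0,0,-1]' 30
python3 - <<'E'
from h import *
c=cam('wrist','w5.png');P=pts(c);h=cv2.cvtColor(c['img'],cv2.COLOR_RGB2HSV)
m=((h[...,0]<6)|(h[...,0]>173))&(h[...,1]>150)&(P[...,2]>.109)&(P[...,2]<.12)
print(m.sum(),P[m].mean(0),cv2.minEnclosingCircle((P[m][:,:2]*1000).astype(np.float32)))
t=cam('top','t5.png')
E
```

```text
time_s: 14.82
eef_pos: [0.6088, 0.1067, 0.045]
ee_rot: [0.0, 0.765, 0.644, 0.0]
wrist_force: [-1.2, -0.4, 0.3]
opening: 0.0855
gripper_force: 0.0
time_s: 15.65
eef_pos: [0.6089, 0.1067, 0.1961]
ee_rot: [0.001, 0.765, 0.644, 0.0]
wrist_force: [0.7, -0.3, -0.4]
opening: 0.0855
gripper_force: 0.0
1121 [0.60951552 0.10832534 0.11363103] ((609.5143432617188, 107.92121124267578), 13.740652084350586)
```

View pics/w5.png

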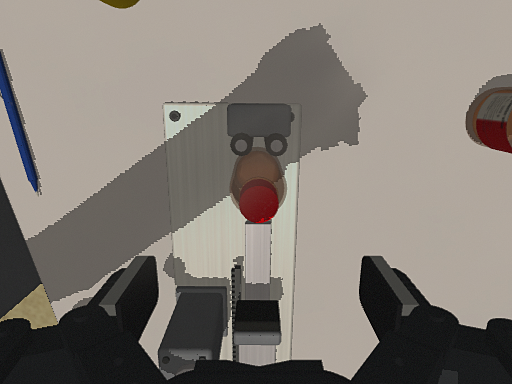

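The bottle stands at (0.6095,0.108), 6 mm short of the seat and upright. Now for the handle.

Run:
```python
from h import *
plan([(.55,.04,.30,-10),(.485,-.08,.30,-10)])
```

```text
(0.55, 0.04, 0.3, -10) [-0.502 -0.306 -0.705] [-0.004  0.002  0.007]
(0.485, -0.08, 0.3, -10) [-0.863 -0.288  0.   ] [0. 0. 0.]
```

```bash
python3 -m creep '[-0.05,-0.03,-0.15,0,0,0,-1, -0.1,-0.06,-0.3,0,0,0,-1, -0.2,-0.12,-0.45,0,0,0,-1, -0.35,-0.2,-0.6,0,0,0,-1, -0.5,-0.3,-0.7,0,0,0,-1, -0.5,-0.3,-0.7,0,0,0,-1, -0.5,-0.3,-0.7,0,0,0,-1, -0.5,-0.3,-0.7,0,0,0,-1, -0.5,-0.3,-0.7,0,0,0,-1, -0.5,-0.3,-0.7,0,0,0,-1]'
python3 -m creep '[-0.1,-0.04,0,0,0,0,-1, -0.25,-0.1,0,0,0,0,-1, -0.4,-0.16,0,0,0,0,-1, -0.55,-0.22,0,0,0,0,-1, -0.73,-0.29,0,0,0,0,-1, -0.73,-0.29,0,0,0,0,-1, -0.73,-0.29,0,0,0,0,-1, -0.73,-0.29,0,0,0,0,-1, -0.73,-0.29,0,0,0,0,-1, -0.73,-0.29,0,0,0,0,-1]'
python3 - <<'E'
from h import *
c=cam('wrist','w6.png');P=pts(c);print(manip.get_state()['eef_pos'],manip.get_state()['qpos'])
for lo,hi in((.185,.2),(.13,.146)):
    m=(P[...,2]>lo)&(P[...,2]<hi);m[330:]=0
    n,l,st,ce=cv2.connectedComponentsWithStats(m.astype(np.uint8))
    for i in range(1,n):
        if st[i,4]>60: print(lo,st[i],P[l==i].mean(0),cv2.minEnclosingCircle((P[l==i][:,:2]*1000).astype(np.float32)))
E
```

```text
time_s: 16.58
eef_pos: [0.5513, 0.0417, 0.2985]
ee_rot: [-0.001, 0.764, 0.645, -0.001]
wrist_force: [0.9, 0.4, 0.3]
opening: 0.0858
gripper_force: 0.0
time_s: 17.42
eef_pos: [0.4908, -0.0582, 0.2999]
ee_rot: [-0.0, 0.764, 0.645, 0.0]
wrist_force: [-0.7, -0.7, -0.9]
opening: 0.0853
gripper_force: 0.0
[ 0.4907451  -0.05845856  0.29988676] [ 0.66337375  0.06649109 -0.64655998  1.85290579  0.04153662  1.23586305
 -0.16378462]
0.185 [220 105  32  33 785] [ 4.84109661e-01 -4.75312794e-04  1.94226735e-01] ((483.7853088378906, -0.9790316224098206), 11.402806282043457)
0.13 [ 247  112   62   49 1411] [ 0.51538747 -0.02480668  0.13635906] ((514.936279296875, -21.32636833190918), 30.84986686706543)
0.13 [505 295   7  25 126] [ 0.72296737 -0.2375126   0.13372209] ((724.4158935546875, -237.3401641845703), 13.45496940612793)
0.13 [433 303  35  13 172] [ 0.66161213 -0.22409446  0.13750795] ((660.39013671875, -225.52157592773438), 15.638725280761719)
```

View pics/w6.png

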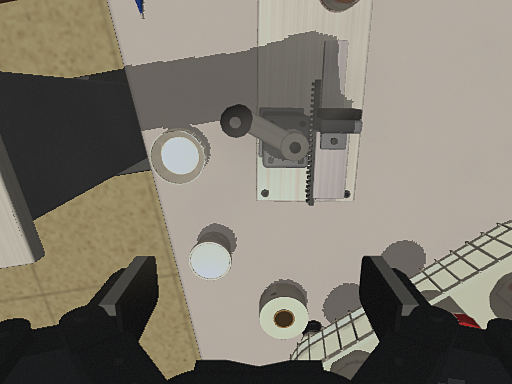

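The handle top is at (236,121) and the hub at (295,147).

Run:
```python
from h import *
c=cam('wrist');P=pts(c);print(P[147,295],P[145,300])
h=np.array([.4840,-.0008]);k=ray(c,(295,147),P[147,295][2]);d=(k[:2]-h);print('hub',k,np.linalg.norm(d))
d/=np.linalg.norm(d);ax=h+.055*d;print('axis',ax)
Y=np.array([np.cos(np.radians(-10)),np.sin(np.radians(-10))]);X=np.array([-Y[1],Y[0]]);r=h-ax;print('phi',np.degrees(np.arctan2(r@Y,r@X)))
plan([(.484,-.0008,.23,-10),(.484,-.0008,.145,-10)])
```

```text
[ 0.5271911  -0.03437168  0.14117119] [ 0.53176727 -0.0334136   0.14089414]
hub [ 0.5271911  -0.03437168  0.14117119] 0.05470400777831578
axis [ 0.5274248  -0.03455333]
phi -62.142708007794404
(0.484, -0.0008, 0.23, -10) [ 0.373 -0.109  0.466] [-0.    -0.001  0.012]
(0.484, -0.0008, 0.145, -10) [0.    0.    0.567] [0. 0. 0.]
```

```bash
python3 -m creep '[0.1,-0.03,0.05,0,0,0,-1, 0.25,-0.07,0.15,0,0,0,-1, 0.373,-0.109,0.25,0,0,0,-1, 0.373,-0.109,0.35,0,0,0,-1, 0.373,-0.109,0.4,0,0,0,-1, 0.373,-0.109,0.4,0,0,0,-1, 0.373,-0.109,0.4,0,0,0,-1, 0.373,-0.109,0.4,0,0,0,-1, 0.373,-0.109,0.4,0,0,0,-1, 0.373,-0.109,0.4,0,0,0,-1]'
python3 - <<'E'
from h import *
plan([(.484,-.0008,.145,-10)])
E
```

```text
time_s: 18.35
eef_pos: [0.4844, -0.0027, 0.2409]
ee_rot: [0.001, 0.765, 0.644, 0.001]
wrist_force: [1.1, -0.5, -0.1]
opening: 0.0855
gripper_force: 0.0
(0.484, -0.0008, 0.145, -10) [ 0.012 -0.006  0.639] [ 0.003 -0.     0.005]
```

```bash
python3 -m creep '[0.01,-0.005,0.08,0,0,0,-1, 0.01,-0.005,0.16,0,0,0,-1, 0.01,-0.005,0.26,0,0,0,-1, 0.01,-0.005,0.36,0,0,0,-1, 0.01,-0.005,0.46,0,0,0,-1, 0.01,-0.005,0.54,0,0,0,-1, 0.01,-0.005,0.6,0,0,0,-1, 0.01,-0.005,0.63,0,0,0,-1, 0.01,-0.005,0.63,0,0,0,-1, 0.01,-0.005,0.63,0,0,0,-1]' 60
python3 -m creep '[0,0,0,0,0,0,1, 0,0,0,0,0,0,1, 0,0,0,0,0,0,1, 0,0,0,0,0,0,1, 0,0,0,0,0,0,1, 0,0,0,0,0,0,1, 0,0,0,0,0,0,1, 0,0,0,0,0,0,1, 0,0,0,0,0,0,1, 0,0,0,0,0,0,1]' 60
python3 - <<'E'
import numpy as np
for p0 in (-62,10,82,154,226):
    p=np.radians(p0+7.2*np.arange(1,11));q=np.radians(p0);print(p0,[f"{.3667*(np.cos(a)-np.cos(q)):.3f},{.3667*(np.sin(a)-np.sin(q)):.3f}" for a in p])
E
```

```text
time_s: 19.18
eef_pos: [0.4833, -0.0004, 0.1455]
ee_rot: [-0.0, 0.765, 0.644, 0.0]
wrist_force: [-0.2, 0.6, 0.5]
opening: 0.0854
gripper_force: 0.0
time_s: 20.02
eef_pos: [0.4836, -0.0006, 0.1459]
ee_rot: [0.0, 0.765, 0.644, 0.0]
wrist_force: [-0.3, -0.5, 2.6]
opening: 0.0215
gripper_force: 58.6
-62 ['0.039,0.024', '0.075,0.053', '0.107,0.086', '0.135,0.123', '0.157,0.163', '0.175,0.206', '0.187,0.250', '0.193,0.296', '0.194,0.342', '0.189,0.387']
10 ['-0.011,0.045', '-0.027,0.088', '-0.049,0.128', '-0.075,0.166', '-0.106,0.200', '-0.141,0.230', '-0.180,0.255', '-0.221,0.275', '-0.265,0.290', '-0.310,0.299']
82 ['-0.046,0.004', '-0.092,0.001', '-0.137,-0.007', '-0.181,-0.020', '-0.223,-0.039', '-0.262,-0.063', '-0.298,-0.092', '-0.330,-0.125', '-0.358,-0.162', '-0.381,-0.202']
154 ['-0.018,-0.043', '-0.030,-0.087', '-0.036,-0.133', '-0.037,-0.179', '-0.032,-0.224', '-0.021,-0.269', '-0.004,-0.312', '0.017,-0.353', '0.044,-0.391', '0.075,-0.425']
226 ['0.035,-0.030', '0.074,-0.055', '0.115,-0.075', '0.159,-0.090', '0.204,-0.099', '0.250,-0.103', '0.296,-0.101', '0.341,-0.093', '0.385,-0.079', '0.427,-0.060']
```

```bash
python3 -m creep '[0.039,0.024,0,0,0,0,1, 0.075,0.053,0,0,0,0,1, 0.107,0.086,0,0,0,0,1, 0.135,0.123,0,0,0,0,1, 0.157,0.163,0,0,0,0,1, 0.175,0.206,0,0,0,0,1, 0.187,0.25,0,0,0,0,1, 0.193,0.296,0,0,0,0,1, 0.194,0.342,0,0,0,0,1, 0.189,0.387,0,0,0,0,1]' 60
cat >> h.py <<'E'
AX=np.array([.5274,-.0346]);Yt=np.array([np.cos(np.radians(-10)),np.sin(np.radians(-10))]);Xt=np.array([-Yt[1],Yt[0]])
def feel():
    s=manip.get_state();r=s['eef_pos'][:2]-AX;u=r/np.linalg.norm(r);t=np.array([u[1],-u[0]]);F=s['wrist_force'][:2]
    print('phi %.1f R %.4f  Fres %.2f Frad %.2f Fz %.2f'%(np.degrees(np.arctan2(r@Yt,r@Xt))%360,np.linalg.norm(r),-F@t,F@u,s['wrist_force'][2]),np.round(s['ee_rot'],3),np.round(s['qpos'],2),s['opening'],s['gripper_force'],s['time_s'],flush=True)
if __name__=='__main__':feel()
E
python3 h.py
```

```text
time_s: 20.85
eef_pos: [0.543, 0.019, 0.1455]
ee_rot: [-0.002, 0.764, 0.645, -0.002]
wrist_force: [-5.4, 0.8, 7.8]
opening: 0.0216
gripper_force: 59.1
phi 6.2 R 0.0558  Fres 5.38 Frad -0.69 Fz 7.80 [-0.002  0.764  0.645 -0.002] [ 0.46  0.36 -0.66  1.9   0.26  0.97 -0.49] 0.021622562527792908 59.11155313253403 20.85
```

```bash
python3 -m creep '[-0.011,0.045,-0.005,0,0,0,1, -0.027,0.088,-0.01,0,0,0,1, -0.049,0.128,-0.01,0,0,0,1, -0.075,0.166,-0.01,0,0,0,1, -0.106,0.2,-0.01,0,0,0,1, -0.141,0.23,-0.01,0,0,0,1, -0.18,0.255,-0.01,0,0,0,1, -0.221,0.275,-0.01,0,0,0,1, -0.265,0.29,-0.01,0,0,0,1, -0.31,0.299,-0.01,0,0,0,1]' 60 >/dev/null; python3 h.py
python3 -m creep '[-0.046,0.004,0,0,0,0,1, -0.092,0.001,0,0,0,0,1, -0.137,-0.007,0,0,0,0,1, -0.181,-0.02,0,0,0,0,1, -0.223,-0.039,0,0,0,0,1, -0.262,-0.063,0,0,0,0,1, -0.298,-0.092,0,0,0,0,1, -0.33,-0.125,0,0,0,0,1, -0.358,-0.162,0,0,0,0,1, -0.381,-0.202,0,0,0,0,1]' 60 >/dev/null; python3 h.py
```

```text
phi 75.8 R 0.0548  Fres 4.71 Frad 1.82 Fz -1.36 [-0.002  0.764  0.645  0.003] [ 0.51  0.42 -0.63  1.81  0.28  1.   -0.41] 0.02161742181084392 58.632057309150696 21.6833
phi 151.7 R 0.0544  Fres 6.03 Frad 1.26 Fz -5.49 [0.001 0.765 0.644 0.003] [ 0.62  0.36 -0.63  1.89  0.25  0.96 -0.29] 0.021709385947383458 58.80648283084156 22.5167
```

```bash
python3 -m creep '[-0.018,-0.043,0.004,0,0,0,1, -0.03,-0.087,0.004,0,0,0,1, -0.036,-0.133,0.004,0,0,0,1, -0.037,-0.179,0.004,0,0,0,1, -0.032,-0.224,0.004,0,0,0,1, -0.021,-0.269,0.004,0,0,0,1, -0.004,-0.312,0.004,0,0,0,1, 0.017,-0.353,0.004,0,0,0,1, 0.044,-0.391,0.004,0,0,0,1, 0.075,-0.425,0.004,0,0,0,1]' 60 >/dev/null; python3 h.py
python3 -m creep '[0.035,-0.03,0,0,0,0,1, 0.074,-0.055,0,0,0,0,1, 0.115,-0.075,0,0,0,0,1, 0.159,-0.09,0,0,0,0,1, 0.204,-0.099,0,0,0,0,1, 0.25,-0.103,0,0,0,0,1, 0.296,-0.101,0,0,0,0,1, 0.341,-0.093,0,0,0,0,1, 0.385,-0.079,0,0,0,0,1, 0.427,-0.06,0,0,0,0,1]' 60 >/dev/null; python3 h.py
python3 -m creep '[0.039,0.024,0,0,0,0,1, 0.075,0.053,0,0,0,0,1, 0.107,0.086,0,0,0,0,1, 0.135,0.123,0,0,0,0,1, 0.157,0.163,0,0,0,0,1, 0.175,0.206,0,0,0,0,1, 0.187,0.25,0,0,0,0,1, 0.193,0.296,0,0,0,0,1, 0.194,0.342,0,0,0,0,1, 0.189,0.387,0,0,0,0,1]' 60 >/dev/null; python3 h.py
```

```text
phi 224.2 R 0.0548  Fres 6.30 Frad -3.09 Fz -3.60 [0.002 0.765 0.644 0.001] [ 0.66  0.24 -0.66  2.04  0.19  0.92 -0.28] 0.021495652104450317 58.8434636592865 23.35
phi 294.1 R 0.0555  Fres 5.03 Frad 0.00 Fz 4.00 [ 0.     0.766  0.643 -0.003] [ 0.56  0.24 -0.7   2.04  0.2   0.93 -0.42] 0.02159321585580371 59.75702318013646 24.1833
phi 5.4 R 0.0557  Fres 6.05 Frad -0.21 Fz 5.67 [-0.003  0.764  0.645 -0.003] [ 0.47  0.36 -0.68  1.9   0.27  0.98 -0.5 ] 0.021200499436252844 59.885017791821156 25.0167
```

```bash
python3 -m creep '[-0.011,0.045,0.003,0,0,0,1, -0.027,0.088,0.003,0,0,0,1, -0.049,0.128,0.003,0,0,0,1, -0.075,0.166,0.003,0,0,0,1, -0.106,0.2,0.003,0,0,0,1, -0.141,0.23,0.003,0,0,0,1, -0.18,0.255,0.003,0,0,0,1, -0.221,0.275,0.003,0,0,0,1, -0.265,0.29,0.003,0,0,0,1, -0.31,0.299,0.003,0,0,0,1]' 60 >/dev/null; python3 h.py
python3 - <<'E'
import numpy as np
from h import *
for p0,st in [(82,3.6)]+[(118+18*i,1.8) for i in range(9)]:
    p=np.radians(p0+st*np.arange(1,11));q=np.radians(p0);print(p0,[f"{.3667*(np.cos(a)-np.cos(q)):.3f},{.3667*(np.sin(a)-np.sin(q)):.3f}" for a in p])
t=cam('top','t7.png');P=pts(t);m=(P[...,2]>.06)&(P[...,2]<.085);m[:,:215]=0;m[:,300:]=0;m[:165]=0;m[205:]=0
q=P[m];y=np.array([.174,.985]);sx=(q[:,:2]-[.610,.1136]);a=sx@y;b=sx@[.985,-.174];k=abs(b)<.02;print(k.sum(),np.percentile(a[k],[1,10,25,50,75,90,99]))
E
```

```text
phi 75.8 R 0.0549  Fres 5.70 Frad 1.71 Fz 1.17 [-0.002  0.764  0.645  0.003] [ 0.52  0.43 -0.65  1.81  0.29  1.   -0.41] 0.021561932526847447 59.57273751497269 25.85
82 ['-0.023,0.002', '-0.046,0.004', '-0.069,0.003', '-0.092,0.001', '-0.115,-0.002', '-0.137,-0.007', '-0.159,-0.013', '-0.181,-0.020', '-0.203,-0.029', '-0.223,-0.039']
118 ['-0.010,-0.006', '-0.020,-0.011', '-0.030,-0.018', '-0.039,-0.024', '-0.049,-0.031', '-0.058,-0.038', '-0.066,-0.045', '-0.075,-0.053', '-0.083,-0.061', '-0.092,-0.069']
136 ['-0.008,-0.008', '-0.015,-0.017', '-0.023,-0.026', '-0.030,-0.035', '-0.037,-0.044', '-0.043,-0.054', '-0.049,-0.064', '-0.055,-0.074', '-0.061,-0.084', '-0.066,-0.094']
154 ['-0.005,-0.010', '-0.009,-0.021', '-0.014,-0.032', '-0.018,-0.043', '-0.021,-0.054', '-0.024,-0.065', '-0.027,-0.076', '-0.030,-0.087', '-0.032,-0.098', '-0.034,-0.110']
172 ['-0.001,-0.011', '-0.002,-0.023', '-0.003,-0.034', '-0.004,-0.046', '-0.004,-0.057', '-0.003,-0.069', '-0.002,-0.080', '-0.001,-0.092', '0.000,-0.103', '0.002,-0.115']
190 ['0.002,-0.011', '0.005,-0.023', '0.008,-0.034', '0.011,-0.045', '0.014,-0.056', '0.018,-0.067', '0.023,-0.077', '0.027,-0.088', '0.032,-0.098', '0.037,-0.108']
208 ['0.006,-0.010', '0.011,-0.020', '0.018,-0.030', '0.024,-0.039', '0.031,-0.049', '0.038,-0.058', '0.045,-0.066', '0.053,-0.075', '0.061,-0.083', '0.069,-0.092']
226 ['0.008,-0.008', '0.017,-0.015', '0.026,-0.023', '0.035,-0.030', '0.044,-0.037', '0.054,-0.043', '0.064,-0.049', '0.074,-0.055', '0.084,-0.061', '0.094,-0.066']
244 ['0.010,-0.005', '0.021,-0.009', '0.032,-0.014', '0.043,-0.018', '0.054,-0.021', '0.065,-0.024', '0.076,-0.027', '0.087,-0.030', '0.098,-0.032', '0.110,-0.034']
262 ['0.011,-0.001', '0.023,-0.002', '0.034,-0.003', '0.046,-0.004', '0.057,-0.004', '0.069,-0.003', '0.080,-0.002', '0.092,-0.001', '0.103,0.000', '0.115,0.002']
208 [-0.06651712 -0.06247731 -0.055811   -0.04539418 -0.01447833  0.01576051
  0.02604509]
```

```bash
python3 -m creep '[-0.023,0.002,0,0,0,0,1, -0.046,0.004,0,0,0,0,1, -0.069,0.003,0,0,0,0,1, -0.092,0.001,0,0,0,0,1, -0.115,-0.002,0,0,0,0,1, -0.137,-0.007,0,0,0,0,1, -0.159,-0.013,0,0,0,0,1, -0.181,-0.02,0,0,0,0,1, -0.203,-0.029,0,0,0,0,1, -0.223,-0.039,0,0,0,0,1]' 60 >/dev/null; python3 h.py
python3 -m creep '[-0.01,-0.006,0,0,0,0,1, -0.02,-0.011,0,0,0,0,1, -0.03,-0.018,0,0,0,0,1, -0.039,-0.024,0,0,0,0,1, -0.049,-0.031,0,0,0,0,1, -0.058,-0.038,0,0,0,0,1, -0.066,-0.045,0,0,0,0,1, -0.075,-0.053,0,0,0,0,1, -0.083,-0.061,0,0,0,0,1, -0.092,-0.069,0,0,0,0,1]' 60 >/dev/null; python3 h.py
python3 - <<'E'
from h import *
t=cam('scene','s8.png');cv2.imwrite('pics/s8c.png',cv2.resize(t['img'][150:270,190:330,::-1],None,fx=5,fy=5,interpolation=cv2.INTER_CUBIC))
E
```

```text
phi 114.0 R 0.0546  Fres 5.69 Frad 1.26 Fz -0.49 [0.001 0.764 0.645 0.004] [ 0.58  0.41 -0.64  1.83  0.29  0.99 -0.35] 0.02148151908340985 59.23545867204666 26.7333
phi 132.8 R 0.0545  Fres 5.47 Frad 0.88 Fz -1.81 [0.001 0.764 0.645 0.003] [ 0.61  0.39 -0.64  1.86  0.27  0.98 -0.32] 0.021732734488875534 59.17114734649658 27.5667
```

View pics/s8c.png

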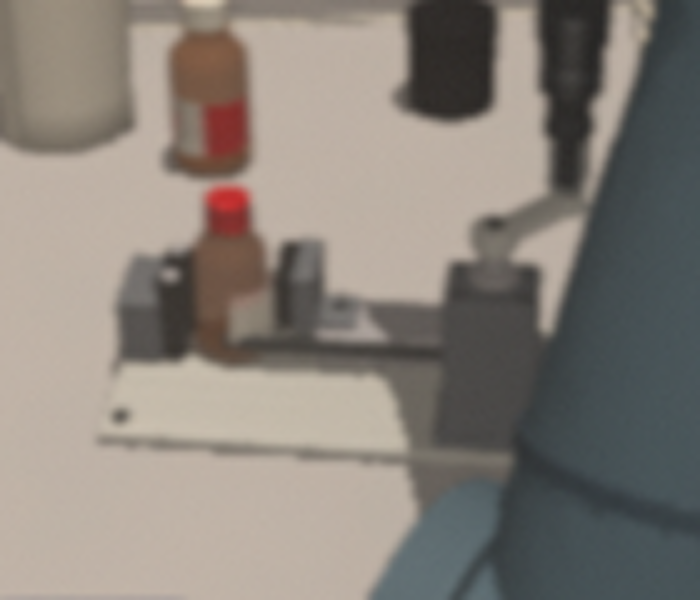

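The bottle stands at crop (228,290), with the pad about 10 mm to its right. That leaves roughly 1.5 rad to go.

```bash
python3 -m creep '[-0.008,-0.008,0,0,0,0,1, -0.015,-0.017,0,0,0,0,1, -0.023,-0.026,0,0,0,0,1, -0.03,-0.035,0,0,0,0,1, -0.037,-0.044,0,0,0,0,1, -0.043,-0.054,0,0,0,0,1, -0.049,-0.064,0,0,0,0,1, -0.055,-0.074,0,0,0,0,1, -0.061,-0.084,0,0,0,0,1, -0.066,-0.094,0,0,0,0,1]' 60 >/dev/null; python3 h.py
python3 -m creep '[-0.005,-0.01,0,0,0,0,1, -0.009,-0.021,0,0,0,0,1, -0.014,-0.032,0,0,0,0,1, -0.018,-0.043,0,0,0,0,1, -0.021,-0.054,0,0,0,0,1, -0.024,-0.065,0,0,0,0,1, -0.027,-0.076,0,0,0,0,1, -0.03,-0.087,0,0,0,0,1, -0.032,-0.098,0,0,0,0,1, -0.034,-0.11,0,0,0,0,1]' 60 >/dev/null; python3 h.py
```

```text
phi 151.5 R 0.0545  Fres 5.93 Frad 0.85 Fz -1.70 [0.002 0.765 0.644 0.003] [ 0.63  0.36 -0.64  1.89  0.26  0.96 -0.3 ] 0.02174669373396337 59.14746254682541 28.45
phi 169.8 R 0.0545  Fres 6.47 Frad -0.86 Fz -3.56 [0.002 0.765 0.644 0.003] [ 0.66  0.33 -0.65  1.93  0.24  0.95 -0.28] 0.021396006912512734 59.13239657878876 29.2833
```

Run:
```python
from h import *
t=cam('scene','s9.png');cv2.imwrite('pics/s9c.png',cv2.resize(t['img'][180:240,205:285,::-1],None,fx=8,fy=8,interpolation=cv2.INTER_CUBIC))
```

```text
(no output)
```

View pics/s9c.png

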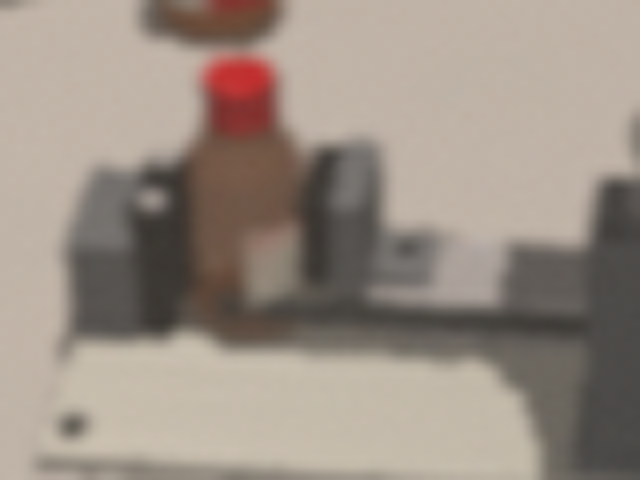

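The pad is a few mm from the bottle. I've now viewed 11 pictures, one over the limit of 10, so I'll view no more. From here I go by feel, in small steps.

```bash
python3 -m creep '[-0.001,-0.011,0,0,0,0,1, -0.002,-0.023,0,0,0,0,1, -0.003,-0.034,0,0,0,0,1, -0.004,-0.046,0,0,0,0,1, -0.004,-0.057,0,0,0,0,1, -0.003,-0.069,0,0,0,0,1, -0.002,-0.08,0,0,0,0,1, -0.001,-0.092,0,0,0,0,1, 0,-0.103,0,0,0,0,1, 0.002,-0.115,0,0,0,0,1]' 60 >/dev/null; python3 h.py
python3 -m creep '[0.001,-0.006,0,0,0,0,1, 0.002,-0.011,0,0,0,0,1, 0.003,-0.017,0,0,0,0,1, 0.005,-0.023,0,0,0,0,1, 0.006,-0.028,0,0,0,0,1, 0.008,-0.034,0,0,0,0,1, 0.009,-0.04,0,0,0,0,1, 0.011,-0.045,0,0,0,0,1, 0.012,-0.05,0,0,0,0,1, 0.014,-0.056,0,0,0,0,1]' 60 >/dev/null; python3 h.py
python3 - <<'E'
from h import *
for p0 in [199+9*i for i in range(9)]:
    p=np.radians(p0+.9*np.arange(1,11));q=np.radians(p0);print(p0,[f"{.3667*(np.cos(a)-np.cos(q)):.3f},{.3667*(np.sin(a)-np.sin(q)):.3f}" for a in p])
E
```

```text
phi 187.6 R 0.0546  Fres 5.92 Frad -1.46 Fz -2.94 [0.003 0.765 0.644 0.003] [ 0.67  0.3  -0.66  1.97  0.23  0.94 -0.27] 0.02178546492702789 59.161472618579865 30.1667
phi 195.7 R 0.0546  Fres 7.14 Frad -2.90 Fz -5.41 [0.003 0.765 0.644 0.003] [ 0.68  0.28 -0.66  1.99  0.22  0.93 -0.27] 0.021535361689147613 59.09260153770447 31.0
199 ['0.002,-0.005', '0.004,-0.011', '0.006,-0.016', '0.008,-0.022', '0.010,-0.027', '0.013,-0.032', '0.015,-0.037', '0.018,-0.043', '0.020,-0.048', '0.023,-0.053']
208 ['0.003,-0.005', '0.006,-0.010', '0.008,-0.015', '0.011,-0.020', '0.015,-0.025', '0.018,-0.030', '0.021,-0.034', '0.024,-0.039', '0.027,-0.044', '0.031,-0.049']
217 ['0.004,-0.005', '0.007,-0.009', '0.011,-0.014', '0.014,-0.018', '0.018,-0.022', '0.022,-0.027', '0.026,-0.031', '0.030,-0.035', '0.034,-0.039', '0.038,-0.043']
226 ['0.004,-0.004', '0.008,-0.008', '0.013,-0.012', '0.017,-0.015', '0.021,-0.019', '0.026,-0.023', '0.030,-0.026', '0.035,-0.030', '0.040,-0.033', '0.044,-0.037']
235 ['0.005,-0.003', '0.010,-0.006', '0.014,-0.010', '0.019,-0.013', '0.024,-0.016', '0.029,-0.018', '0.034,-0.021', '0.039,-0.024', '0.044,-0.027', '0.050,-0.029']
244 ['0.005,-0.002', '0.010,-0.005', '0.016,-0.007', '0.021,-0.009', '0.026,-0.012', '0.032,-0.014', '0.037,-0.016', '0.043,-0.018', '0.048,-0.019', '0.054,-0.021']
253 ['0.006,-0.002', '0.011,-0.003', '0.017,-0.005', '0.022,-0.006', '0.028,-0.007', '0.033,-0.009', '0.039,-0.010', '0.045,-0.011', '0.050,-0.012', '0.056,-0.012']
262 ['0.006,-0.001', '0.011,-0.001', '0.017,-0.002', '0.023,-0.002', '0.029,-0.003', '0.034,-0.003', '0.040,-0.003', '0.046,-0.004', '0.052,-0.004', '0.057,-0.004']
271 ['0.006,0.000', '0.012,0.000', '0.017,0.001', '0.023,0.001', '0.029,0.002', '0.034,0.002', '0.040,0.003', '0.046,0.004', '0.052,0.005', '0.057,0.006']
```

```bash
cat > capy.py <<'E'
from h import *
def cap(im,u0,u1,v0,v1):
    h=cv2.cvtColor(im,cv2.COLOR_RGB2HSV);m=((h[...,0]<8)|(h[...,0]>172))&(h[...,1]>130);k=np.zeros_like(m);k[v0:v1,u0:u1]=1
    v,u=np.nonzero(m&k);w=h[v,u,1].astype(float);return (u@w/w.sum(),v@w/w.sum()),len(u)
if __name__=='__main__':
    for n,b in(('top',(205,240,165,205)),('scene',(220,250,180,203))):
        c=cam(n)
        for f in [dict(top='t5.png',scene='s8.png')[n],dict(top='t7.png',scene='s9.png')[n],None]:
            im=c['img'] if f is None else cv2.imread('pics/'+f)[:,:,::-1]
            a,k=cap(im,*b);p=ray(c,a,.113)[:2];print(n,f,k,np.round(p,4),'y from seat %.4f'%((p-[.610,.1136])@[.174,.985]))
E
python3 capy.py
```

```text
top t5.png 0 [nan nan] y from seat nan
top t7.png 102 [0.607  0.1082] y from seat -0.0058
top None 105 [0.6079 0.1136] y from seat -0.0003
scene s8.png 72 [0.6048 0.1066] y from seat -0.0078
scene s9.png 75 [0.6048 0.1076] y from seat -0.0068
scene None 76 [0.606 0.11 ] y from seat -0.0042capy.py:4: RuntimeWarning: invalid value encountered in scalar divide
  v,u=np.nonzero(m&k);w=h[v,u,1].astype(float);return (u@w/w.sum(),v@w/w.sum()),len(u)
```

```bash
python3 -m creep '[0.002,-0.005,0.005,0,0,0,1, 0.004,-0.011,0.005,0,0,0,1, 0.006,-0.016,0.005,0,0,0,1, 0.008,-0.022,0.005,0,0,0,1, 0.01,-0.027,0.005,0,0,0,1, 0.013,-0.032,0.005,0,0,0,1, 0.015,-0.037,0.005,0,0,0,1, 0.018,-0.043,0.005,0,0,0,1, 0.02,-0.048,0.005,0,0,0,1, 0.023,-0.053,0.005,0,0,0,1]' 60 >/dev/null; python3 h.py; python3 capy.py 2>/dev/null | grep None; python3 h.py
```

```text
phi 203.1 R 0.0546  Fres 9.20 Frad -2.06 Fz -3.40 [0.005 0.765 0.644 0.004] [ 0.68  0.27 -0.67  2.    0.21  0.92 -0.27] 0.021662057336147133 59.147537648677826 31.9333
top None 104 [0.608  0.1138] y from seat -0.0001
scene None 75 [0.606  0.1103] y from seat -0.0039
phi 203.3 R 0.0546  Fres 8.39 Frad -1.84 Fz -3.70 [0.005 0.765 0.644 0.003] [ 0.68  0.27 -0.67  2.    0.21  0.92 -0.27] 0.021636176197681444 59.102144837379456 32.0333
```

```bash
python3 -m creep '[0.001,-0.001,0,0,0,0,1, 0.001,-0.002,0,0,0,0,1, 0.002,-0.003,0,0,0,0,1, 0.002,-0.004,0,0,0,0,1, 0.003,-0.006,0,0,0,0,1, 0.004,-0.007,0,0,0,0,1, 0.005,-0.008,0,0,0,0,1, 0.005,-0.009,0,0,0,0,1, 0.006,-0.01,0,0,0,0,1, 0.006,-0.011,0,0,0,0,1]' 60 >/dev/null; python3 h.py
```

```text
phi 204.8 R 0.0546  Fres 10.93 Frad -1.98 Fz -5.36 [0.005 0.765 0.644 0.004] [ 0.68  0.27 -0.67  2.01  0.21  0.92 -0.27] 0.021722585203406967 59.10164147615433 32.8667
```

```bash
python3 -m creep '[-0.002,0.005,0.003,0,0,0,1, -0.004,0.01,0.006,0,0,0,1, -0.007,0.015,0.006,0,0,0,1, -0.009,0.02,0.006,0,0,0,1, -0.009,0.02,0.006,0,0,0,1, -0.009,0.02,0.006,0,0,0,1, -0.009,0.02,0.006,0,0,0,1, -0.009,0.02,0.006,0,0,0,1, -0.009,0.02,0.006,0,0,0,1, -0.009,0.02,0.006,0,0,0,1]' 60 >/dev/null; python3 h.py
```

```text
phi 204.5 R 0.0548  Fres 4.81 Frad -0.62 Fz 4.05 [0.003 0.765 0.644 0.002] [ 0.68  0.27 -0.67  2.    0.21  0.93 -0.27] 0.02161976474500367 60.00615684402874 33.7
```

```bash
python3 -m creep '[-0.003,0.008,-0.004,0,0,0,1, -0.004,0.01,-0.004,0,0,0,1, -0.004,0.01,-0.004,0,0,0,-1, -0.004,0.01,-0.004,0,0,0,-1, -0.004,0.01,-0.004,0,0,0,-1, -0.004,0.01,-0.004,0,0,0,-1, -0.004,0.01,-0.004,0,0,0,-1, -0.004,0.01,-0.004,0,0,0,-1, -0.004,0.01,-0.004,0,0,0,-1, -0.004,0.01,-0.004,0,0,0,-1]'
python3 -m creep '[0,0,-0.1,0,0,0,-1, 0,0,-0.25,0,0,0,-1, 0,0,-0.4,0,0,0,-1, 0,0,-0.55,0,0,0,-1, 0,0,-0.7,0,0,0,-1, 0,0,-0.85,0,0,0,-1, 0,0,-1,0,0,0,-1, 0,0,-1,0,0,0,-1, 0,0,-1,0,0,0,-1, 0,0,-1,0,0,0,-1]'
python3 capy.py 2>/dev/null|grep None; python3 h.py
python3 - <<'E'
from h import *
P=pts(cam('wrist'));m=(P[...,2]>.185)&(P[...,2]<.2);m[345:]=0;n,l,st,ce=cv2.connectedComponentsWithStats(m.astype(np.uint8))
for i in range(1,n):
    if st[i,4]>60:
        p=P[l==i].mean(0)[:2]-AX;print(st[i],np.degrees(np.arctan2(p@Yt,p@Xt))%360,np.linalg.norm(p))
E
```

```text
time_s: 34.53
eef_pos: [0.495, -0.0792, 0.1448]
ee_rot: [-0.0, 0.765, 0.644, -0.0]
wrist_force: [0.4, -0.2, 0.4]
opening: 0.0854
gripper_force: 0.0
time_s: 35.37
eef_pos: [0.4946, -0.0793, 0.2942]
ee_rot: [-0.0, 0.765, 0.644, -0.0]
wrist_force: [0.0, -0.5, 0.1]
opening: 0.0857
gripper_force: 0.0
top None 103 [0.608  0.1138] y from seat -0.0002
scene None 74 [0.6069 0.1105] y from seat -0.0036
phi 206.7 R 0.0558  Fres -0.07 Frad 0.71 Fz -0.10 [-0.001  0.765  0.644 -0.001] [ 0.74  0.09 -0.69  1.85  0.06  1.23 -0.14] 0.0856409339442326 0.0 35.4667
[248 182  31  31 720] 204.93663326715557 0.05315188543553447
```

```bash
python3 -c "
from bench import manip;print(manip.hand_in())"
```

```text
the job is handed in; nothing more can be done
None
```

The job is handed in, result not reported: the bottle is clamped upright at the seat at roughly 20–27 N, judged by feel at the handle, with the handle released and the arm clear, but I viewed 11 pictures, one over the limit of 10.

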